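Load a returned sonde into the free check bay and key in its check

ROBOT

A 6-joint arm with a two-finger parallel gripper is mounted at the origin on the work surface. World frame = base frame: x ahead of the robot, y to its left, z up, the work surface at z = 0. Lengths are in m, angles in rad, forces in N, time in s.
With the tool pointing down it reaches from about 0.35 to 0.975 m from the base axis. Payload 4.9 kg.
Tool frame: the origin (TCP) lies at the very end of the fingers, on their centre line; the grasp point (between the pads) lies 19 mm behind it; z points along the fingers, y is the line along which they close (so a half turn about z gives the same grasp; the last joint's range is limited). The gripper opens to 85 mm and grips with 20 to 120 N. Pads are 22 mm wide; open, the fingers measure 114 mm over their backs; the gripper's body (76 mm by 85 mm) begins 54 mm behind the grasp point. The pads swing forward as they close: fully open they stand 13 mm farther back than shut.
Start: joints at [1.054, 0.053, 1.613, -0, 1.476, -0.119], TCP at [0.242, 0.576, 0.231] pointing down, gripper open.
Joint ranges: [-3.01, 3.01], [-1.01, 2.22], [0.06, 2.58], [-1.02, 4.17], [0.09, 2.62], [-3.14, 3.14]. Speed limits (rad/s): [2.57, 2.57, 3.14, 3.14, 3.14, 3.14].

INTERFACE

Orientations are given as a unit quaternion [w, x, y, z].
In Python, from plant import manip gives the robot as it stands.
- The arm moves only by the shell command python3 -m pendant 'ROWS'. ROWS is JSON, a list of rows, each a list of 3 entries, a list of its own where there are three numbers: the opening, from 0 (shut) to 1 (fully open), then the shift along the tool's x, y, z in units of 12 cm (1.0 is 12 cm), then the turn about the tool's z in units of pi rad (1.0 is pi rad). In form: [[gripper, [dx, dy, dz], roll], ...]. A call has 1 to 10 rows; each row is the pose to reach, as a shift and turn from the pose commanded when the call began, along the tool's axes at that moment, turning the shorter way round; what a row does not reach only later rows make up. A row lasts 1/10 s, in which the tool goes at most 50 mm and 8.59 degrees, less where a joint would pass 70% of its speed; a pose out of reach is approached as far as the arm can. A call with a number of a shift or a turn outside -1 to 1 is refused whole. A call with a gripper value outside its range is refused whole. The fingers move at their own pace and stop on an object; the grip force is fixed at half the most. Time passes only in rows, so rows that repeat a pose let the fingers close. It gives the time, the measured TCP pose, the force, the opening and the grip force at its end, in the units of the state.
- manip.state(): the state, without advancing time (a new reading comes with each control period).
- manip.grab_frame(name): name is "side" or "top"; returns a dict with "img" (400x640x3 uint8, red, green, blue), "fx", "fy", "cx", "cy" (pixels), "D" ([k1, k2, p1, p2, k3] as OpenCV has them; the pictures are not rectified), "eye" and "rotation" of the camera in the world. Camera axes: x right, y down, z forward; pixel columns grow to the right and rows downward; lengths in m; the calibration is good to about 2 mm. A picture is of the moment at which its call begins. There is no depth.
- manip.job_done(): hands the job in; it is judged then, once.
The state is a dict: "time": time; "joint_pos": joint angles; "joint_vel": joint speeds; "joint_efforts": joint torques, N m; "tool_pos": TCP position; "tool_rot": TCP orientation; "contact_force": force on the tool from outside, world axes, zero at the start; "ft_torque": the same for the moment, N m; "gripper_width": opening from 0.0 (shut) to 1.0 (fully open); "grasp_force": force on a finger pad.
Only numpy, scipy, OpenCV 4.12 (cv2) and the standard library are available. Lean on these libraries where they do the work, as an engineer would, in place of code of your own. Each camera call takes 0.05 s, during which the arm holds its last target. There are 200 camera calls.

TASK

Take the upright yellow sonde shell out of the tilting tin bin, stand it on the rubber mat and let go so you can take it the other way round, then set it down (do not drop it) fully home, upright on the floor of the empty bay of the ground-check stand, and let go. Then press these keys fully down, one at a time and in this order: the small round key directly in front of the bay you filled, the square key, the long bar key. Press no key before the shell is in, leave the other bay's key and the big round dome key alone, and do not disturb the shell already in the stand or the other loose things.

Things in the scene. Friction and masses are not known exactly. Their poses are not given: they have to be found in the camera images.
- shell: the sonde shell to load: upright box of yellow plastic, 46 mm along its x, 66 mm along its y, 80 mm tall, about 0.1 kg; origin at the centre of its underside, z up. Either way round (half a turn) is the same. A small white disc on top sits towards its +y. It starts standing in the bin
- bin: fixed tin bin, tops of long walls 104 mm above the table; origin on the table under the centre of the shell's compartment. A second compartment at the bin's -y side (to y = -119 mm) holds insulator and swivel. Side brackets at y = +50 and -126 mm, 85 mm high
- bin_cell (a point): centre of the floor of the shell's compartment, 24 mm above the table: 152 mm long along the bin's x, 74 mm wide along its y. Its two long walls (6 mm thick) are level with the shell's top, so the shell can be gripped only on its two faces that look along the bin's x; the end walls are 38 mm high above this floor. The shell's x lies along the bin's x
- mat: fixed black rubber mat, 130 x 130 x 3 mm, origin at the centre of its underside; clear space to stand the shell on and regrip it
- stand: fixed ground-check stand with white plastic keys: grey deck box, 216 mm (x) by 176 mm (y), 40 mm high; origin at the centre of its underside; x points from the keys to the bays. Two bays on the deck, centred at x = +55 mm, y = +31 mm (left) and y = -31 mm (right); their floor is the deck. Wall tops are 120 mm above the table
- bays_mid (a point): point on the deck midway between the two bays. Each bay is a channel along the stand's x, 54 mm wide, 70 mm long, with walls (8 mm thick) as high as a shell standing in it; its open ends have lips 6 mm high, 74 mm apart. So a shell goes in with its y along the stand's x, gripped on its two faces that look along its own y
- bay_pad: thin (1 mm) dark rubber pad, 44 x 64 mm, on the floor of the empty bay; origin at the centre of that bay's floor. A bay with the pad visible is the empty one (left or right varies)
- resident: a shell like the one to load, already standing in the other bay; origin at the centre of its underside; leave it alone
- key_left (a joint): small round key in front of the left (stand's +y) bay; slides straight down into its housing: 0 when up, 0.006 m when fully down, about 5 N to press fully, springs back
- key_left_top (a point): centre of the top face of the small round key (20 mm diameter) in front of the left bay; 52 mm above the table when up; z up
- key_right (a joint): small round key in front of the right (stand's -y) bay; slides straight down into its housing: 0 when up, 0.006 m when fully down, about 5 N to press fully, springs back
- key_right_top (a point): centre of the top face of the small round key (20 mm diameter) in front of the right bay; 52 mm above the table when up
- key_square (a joint): square key; slides straight down into its housing: 0 when up, 0.006 m when fully down, about 5 N to press fully, springs back
- key_square_top (a point): centre of the top face of the square key, 22 x 22 mm, on one of three dark 42 x 50 x 8 mm modules in a row at the robot's edge of the deck (55 mm apart; which module is where varies); 60 mm above the table when up
- key_long (a joint): long bar key; slides straight down into its housing: 0 when up, 0.006 m when fully down, about 5 N to press fully, springs back
- key_long_top (a point): centre of the top face of the long bar key, 14 x 42 mm (long along the stand's y), on another of the three modules; 60 mm above the table when up
- key_dome (a joint): big round dome key, not to be pressed; slides straight down into its housing: 0 when up, 0.006 m when fully down, about 5 N to press fully, springs back
- key_dome_top (a point): top of the big round dome key (32 mm diameter), on the third module; 60 mm above the table when up
- insulator: ribbed blue ceramic insulator, 42 mm diameter, 58 mm tall, standing in the bin's second compartment; origin under its centre; leave alone
- swivel: steel parachute swivel, about 70 x 24 x 18 mm, lying in the bin's second compartment; origin under its centre; leave alone
- collar: black rubber launch collar, ring of 80 mm outer diameter and 22 mm height, lying flat; origin under its centre; leave alone
- old_shell: spent yellow shell lying on its side, 80 x 66 mm and 46 mm high; origin under one end's middle, on the table, the shell reaching 80 mm along its +x; leave alone
- jar: closed jar, 56 mm diameter, 75 mm tall; origin under its centre; leave alone

How it is judged:
By the outcome, as a careful person would: the job done as asked, in the order asked, and still so for the second after the job is handed in, with the robot touching nothing.
It also fails if it takes over 66 s, if anything falls off the work surface, if the arm or the gripper's body presses on something with over 40 N, if the wrist force passes 120 N, or if a joint passes its speed limit or range.

## Working session

There is one attempt and no reset: what is moved stays moved. The work goes in short steps, Python scripts to look and compute and a shell command to move; the robot and the scene stay as the last step left them, time stands still between calls to the robot, and variables do not carry over. Pictures are saved under pics/ and viewed, at most 14 in all, crops included, and the job is handed in when it is done.

```bash
mkdir -p pics; ls; python3 - <<'E'
from plant import manip
import cv2,pickle
print(manip.state())
for n in("side","top"):
    f=manip.grab_frame(n); pickle.dump(f,open(f"pics/{n}0.pkl","wb"))
    cv2.imwrite(f"pics/{n}0.png",f["img"][:,:,::-1]); print({k:v for k,v in f.items() if k!="img"})
E
```

```text
pics
{'time': 0.0, 'joint_pos': array([ 1.05400907e+00,  5.33804319e-02,  1.61430547e+00, -4.90454175e-06,
        1.47599646e+00, -1.18982894e-01]), 'joint_vel': array([ 0.0015248 ,  0.00126088,  0.00174055,  0.00082013, -0.0016406 ,
        0.00018864]), 'joint_efforts': array([ 9.50675349e-04, -3.93673217e+01, -3.70182931e+01,  3.17099409e-05,
        6.85466628e-03,  1.76668101e-05]), 'tool_pos': array([0.24180078, 0.57565058, 0.23004156]), 'tool_rot': array([-3.24258406e-04,  1.97592940e-01,  9.80283601e-01, -9.93266269e-04]), 'contact_force': array([-0.82686345, -0.43642362, -0.39250324]), 'ft_torque': array([-0.01448034,  0.03763988,  0.00178309]), 'grasp_force': 0.0, 'gripper_width': 0.9986537285477879}
{'fx': 367.41604812718185, 'fy': 367.41604812718185, 'cx': 318.65958102388515, 'cy': 202.61387376320917, 'D': array([-0.03867238,  0.        ,  0.        ,  0.        ,  0.        ]), 'eye': array([ 0.07256694, -0.58865232,  0.79082907]), 'rotation': array([-0.37954295,  0.8591175 , -0.3112937 ,  0.14477744])}
{'fx': 480.2199386014325, 'fy': 480.2199386014325, 'cx': 319.2792107099654, 'cy': 204.48779532499333, 'D': array([0.04206966, 0.        , 0.        , 0.        , 0.        ]), 'eye': array([0.39493849, 0.01285021, 1.42421991]), 'rotation': array([-0.05046324,  0.71156303, -0.69892866,  0.05128589])}
```

View pics/side0.png

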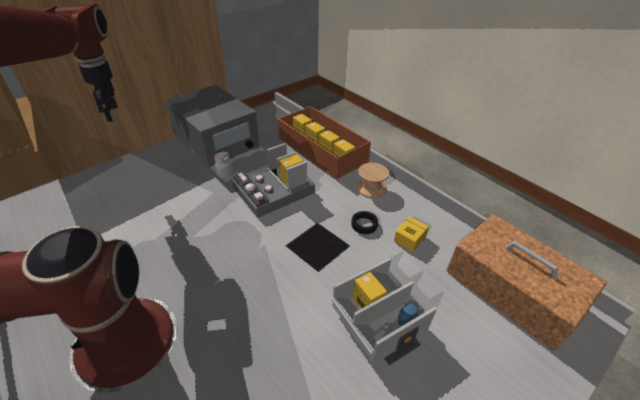

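View pics/top0.png

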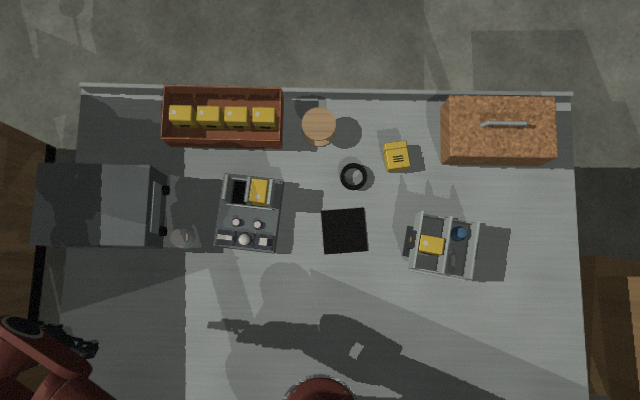

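The side view shows the stand near (270,185), mat near (318,246) and bin near (385,310). In the top view, the stand is at (248,212) with the left bay empty (dark pad at 237,190), the mat at (345,231), and the shell in the bin at (431,245). Next I'll look at enlarged crops.

```bash
cat > h.py <<'E'
import numpy as np,cv2,pickle
from scipy.spatial.transform import Rotation as R
def load(n): return pickle.load(open(f"pics/{n}.pkl","rb"))
def KM(f): return np.array([[f["fx"],0,f["cx"]],[0,f["fy"],f["cy"]],[0,0,1]])
def rot(f):
    w,x,y,z=f["rotation"]; return R.from_quat([x,y,z,w]).as_matrix()
def rays(f,px):
    u=cv2.undistortPoints(np.float64(px).reshape(-1,1,2),KM(f),f["D"])[:,0]
    return np.c_[u,np.ones(len(u))]@rot(f).T
def plane(f,px,z):
    d=rays(f,px); return f["eye"]+d*((z-f["eye"][2])/d[:,2])[:,None]
def proj(f,P):
    M=rot(f).T; r,_=cv2.Rodrigues(M)
    return cv2.projectPoints(np.float64(P).reshape(-1,1,3),r,-M@f["eye"],KM(f),f["D"])[0][:,0]
def grab(n,name):
    from plant import manip
    f=manip.grab_frame(n); pickle.dump(f,open(f"pics/{name}.pkl","wb")); return f
def crop(f,x0,y0,w,h,s): return cv2.resize(f["img"][y0:y0+h,x0:x0+w,::-1],None,fx=s,fy=s,interpolation=cv2.INTER_CUBIC)
E
python3 - <<'E'
from h import *
t=load("top0");s=load("side0")
a=crop(t,205,165,100,95,4);b=crop(t,390,200,100,95,4)   # top row: x0 205/390
c=crop(s,215,135,100,75,4);d=crop(s,325,250,100,75,4)
cv2.imwrite("pics/c0.png",cv2.resize(np.vstack([np.hstack([a,b])]),None,fx=1,fy=1))
cv2.imwrite("pics/c1.png",np.hstack([c,d]))
hsv=lambda f:cv2.cvtColor(f["img"],cv2.COLOR_RGB2HSV)
for n,f in(("top",t),("side",s)):
    m=cv2.inRange(hsv(f),(20,120,70),(32,255,255))
    k,_,st,ce=cv2.connectedComponentsWithStats(m)
    for i in range(1,k):
        if st[i,4]>60: print(n,st[i],ce[i].round(1))
m=cv2.inRange(t["img"],(0,0,0),(40,40,40));k,l,st,ce=cv2.connectedComponentsWithStats(m)
for i in range(1,k):
    if 500<st[i,4]<4000:
        cs,_=cv2.findContours((l==i).astype(np.uint8),0,1);r=cv2.minAreaRect(cs[0]);print(st[i],r)
        print(plane(t,cv2.boxPoints(r),.003).round(4))
E
```

```text
top [ 168  105   83   21 1352] [208.5 115.2]
top [251 107  25  20 417] [263.7 116.2]
top [383 141  27  31 660] [395.9 155.9]
top [249 178  19  29 429] [258.3 191.5]
top [418 234  27  21 404] [431.3 244.6]
side [ 293  114   62   43 1005] [321.5 135.4]
side [279 154  24  32 274] [287.7 165.6]
side [394 217  34  35 746] [410.7 233.5]
side [353 272  34  36 718] [367.6 289.4]
[  38  144   63  123 2094] ((65.2939224243164, 206.84823608398438), (60.76309585571289, 118.72004699707031), 9.01932144165039)
[[0.4215 0.858  0.003 ]
 [0.7711 0.8401 0.003 ]
 [0.7459 0.6614 0.003 ]
 [0.3962 0.6858 0.003 ]]
[146 166  24  82 742] ((157.44921875, 206.71066284179688), (20.946632385253906, 80.29542541503906), 4.085616588592529)
[[0.4687 0.5246 0.003 ]
 [0.709  0.5244 0.003 ]
 [0.7057 0.4619 0.003 ]
 [0.4653 0.4636 0.003 ]]
[ 321  208   47   46 1850] ((343.913818359375, 230.4655303955078), (43.26669692993164, 42.93452072143555), 85.2363510131836)
[[ 0.5824  0.0084  0.003 ]
 [ 0.5955 -0.1192  0.003 ]
 [ 0.4673 -0.1304  0.003 ]
 [ 0.4546 -0.0044  0.003 ]]
[  0 356  39  44 867] ((19.0, 377.5), (43.0, 38.0), 90.0)
[[0.1568 0.8983 0.003 ]
 [0.157  0.795  0.003 ]
 [0.0432 0.7816 0.003 ]
 [0.0433 0.8835 0.003 ]]
```

View pics/c0.png

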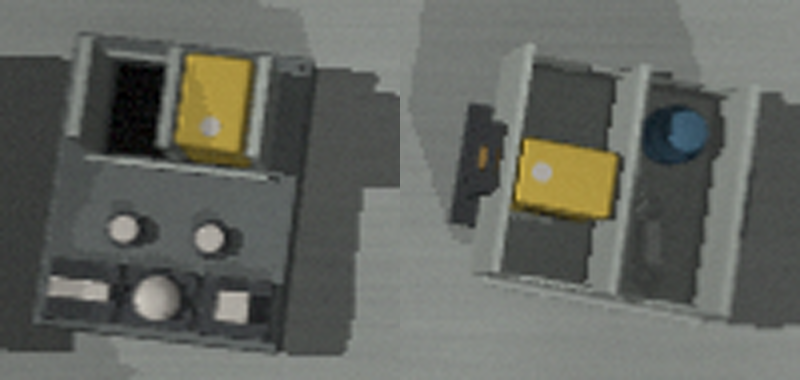

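View pics/c1.png

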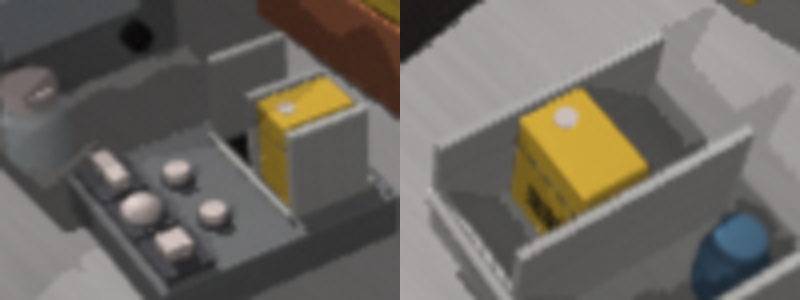

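The top crop shows the left bay empty with its dark pad, and the modules from left to right hold the long bar (79,288), dome (157,297) and square (233,306). The round keys are at crop (124,229) and (209,238), and the shell top is at crop b (567,178) with its disc to the left, so the bin's x points up in the image. Next I'll turn these into positions and check them against each other.

```bash
cat > meas.py <<'E'
from h import *
t=load("top0");s=load("side0")
def tri(p,q):
    A=[];b=[]
    for f,x in((t,p),(s,q)):
        d=rays(f,[x])[0];d/=np.linalg.norm(d);M=np.eye(3)-np.outer(d,d);A.append(M);b.append(M@f["eye"])
    return np.linalg.lstsq(np.vstack(A),np.hstack(b),rcond=None)[0]
ct=lambda u,v,x0=205,y0=165:(x0+(u+.5)/4-.5,y0+(v+.5)/4-.5)
def blob(f,c,z,r=9):
    x,y=map(int,np.round(c));p=f["img"][y-r:y+r+1,x-r:x+r+1].astype(float)
    g=p.min(2);m=(g>0.5*(g.max()+np.median(g))).astype(np.uint8)
    k,l,st,ce=cv2.connectedComponentsWithStats(m)
    i=1+np.argmin([np.hypot(*(ce[j]-r)) if st[j,4]>6 else 99 for j in range(1,k)])
    return ce[i]+[x-r,y-r],st[i]
keys=dict(left=((124,229),(178,172),.052),right=((209,238),(213,212),.052),long=((79,288),(109,170),.060),square=((233,306),(175,244),.060),dome=((157,297),(142,210),.060))
K={}
for n,(a,b,z) in keys.items():
    p,st=blob(t,ct(*a),z);q,st2=blob(s,ct(*b,215,135),z)
    P=tri(p,q);K[n]=plane(t,[p],z)[0];S=plane(s,[q],z)[0]
    print(n,st[2:],st2[2:],"tri",P.round(4),"top",K[n][:2].round(4),"side",S[:2].round(4))
d=K["long"]-K["square"];yaw=np.arctan2(-d[0],d[1]);print("len",np.linalg.norm(d),"yaw",np.degrees(yaw))
d=K["left"]-K["right"];print("len",np.linalg.norm(d),np.degrees(np.arctan2(-d[0],d[1])))
print("deck",plane(t,[ct(38,320),ct(278,352),ct(314,70)],.04).round(4)); C=plane(t,[ct(38,320),ct(314,70)],.04).mean(0)
print("centre",C.round(4),"midwall ctr",plane(t,[ct(171,102)],.12).round(4),"lwall",plane(t,[ct(86,35),ct(75,135)],.12).round(4),"rwall",plane(t,[ct(265,55),ct(255,170)],.12).round(4))
for f,nm,bx,z in((t,"shell",(418,234,27,21),.104),(s,"shell side",(353,272,34,36),.104),(t,"resident",(249,178,19,29),.12)):
    m=cv2.inRange(cv2.cvtColor(f["img"],cv2.COLOR_RGB2HSV),(18,90,130),(34,255,255));M=np.zeros_like(m);x,y,w,h=bx;M[y-2:y+h+2,x-2:x+w+2]=m[y-2:y+h+2,x-2:x+w+2]
    cs,_=cv2.findContours(M,0,1);c=max(cs,key=cv2.contourArea);r=cv2.minAreaRect(c);B=plane(f,cv2.boxPoints(r),z)
    print(nm,r,B[:,:2].round(4).tolist(),B.mean(0).round(4),np.linalg.norm(B[1]-B[0]),np.linalg.norm(B[2]-B[1]))
cb=lambda u,v:ct(u-400,v,390,200)
print("shelltop TL TR BR BL",plane(t,[cb(525,138),cb(620,154),cb(613,220),cb(513,205)],.104).round(4))
print("side shell top",plane(s,[ct(u-400,v,325,250) for u,v in((580,90),(648,165),(585,190),(519,122))],.104).round(4))
print("binwalls",plane(t,[cb(530,44),cb(484,272),cb(643,65),cb(600,292),cb(754,88),cb(714,318)],.104).round(4))
E
python3 meas.py
```

```text
left [ 6  6 31] [ 6  4 18] tri [0.5395 0.2531 0.0507] top [0.5401 0.2525] side [0.5379 0.2521]
right [ 7  6 32] [ 6  4 18] tri [0.5331 0.1914 0.0507] top [0.5334 0.1911] side [0.532  0.1903]
long [15  6 63] [ 7  7 28] tri [0.4951 0.282  0.0568] top [0.4952 0.2812] side [0.4929 0.2783]
square [ 8  8 54] [ 9  6 34] tri [0.4843 0.1716 0.0581] top [0.4845 0.1712] side [0.4828 0.1698]
dome [ 8 10 63] [ 7  5 26] tri [0.488  0.2307 0.0534] top [0.4882 0.2293] side [0.4836 0.2237]
len 0.11048420685134869 yaw -5.560601271500764
len 0.061774415538385204 -6.232334733496551
deck [[0.4739 0.3127 0.04  ]
 [0.4539 0.14   0.04  ]
 [0.66   0.1201 0.04  ]]
centre [0.5669 0.2164 0.04  ] midwall ctr [[0.6204 0.2116 0.12  ]] lwall [[0.6663 0.272  0.12  ]
 [0.5963 0.2764 0.12  ]] rwall [[0.6546 0.1481 0.12  ]
 [0.5743 0.1523 0.12  ]]
shell ((431.0, 244.0), (23.433996200561523, 15.920805931091309), 10.304845809936523) [[0.4662, -0.2594], [0.5093, -0.2678], [0.499, -0.3306], [0.456, -0.322]] [ 0.4826 -0.2949  0.104 ] 0.043876889005223234 0.06369635582575432
shell side ((369.76922607421875, 285.65380859375),
[... 175 characters left out ...]
8595821 0.06868072546010383
resident ((257.8399658203125, 190.11997985839844), (15.273507118225098, 22.627416610717773), 8.130102157592773) [[0.5924, 0.2069], [0.6551, 0.2005], [0.6498, 0.1586], [0.5871, 0.1653]] [0.6211 0.1828 0.12  ] 0.063070175404038 0.042241044145520906
shelltop TL TR BR BL [[ 0.5091 -0.2677  0.104 ]
 [ 0.4994 -0.3325  0.104 ]
 [ 0.4542 -0.3267  0.104 ]
 [ 0.4631 -0.2589  0.104 ]]
side shell top [[ 0.5062 -0.271   0.104 ]
 [ 0.4981 -0.3312  0.104 ]
 [ 0.4595 -0.32    0.104 ]
 [ 0.4633 -0.2645  0.104 ]]
binwalls [[ 0.5744 -0.272   0.104 ]
 [ 0.4173 -0.2386  0.104 ]
 [ 0.5612 -0.3495  0.104 ]
 [ 0.4055 -0.3169  0.104 ]
 [ 0.5467 -0.4251  0.104 ]
 [ 0.3897 -0.3932  0.104 ]]
```

Both views agree within 2–3 mm. The shell is at about (0.482,-0.296) with the bin's x at -11.7°, the stand yaw is -5.6°, and the left bay is at about (0.6235,0.243). I'll start by turning and moving towards the bin.

```bash
cat >> h.py <<'E'
def go(x,y,z,th=None):
    from plant import manip
    s=manip.state();w,a,b,c=s["tool_rot"];M=R.from_quat([a,b,c,w]).as_matrix()
    cur=np.degrees(np.arctan2(M[1,1],M[0,1]));d=M.T@(np.array([x,y,z])-s["tool_pos"])/.12
    print("t",round(s["time"],2),"pos",s["tool_pos"].round(4),"th",cur.round(2),"axis z",M[:,2].round(3),"F",s["contact_force"].round(1),"w",round(s["gripper_width"],3),"grip",round(s["grasp_force"],1))
    print("shift",d.round(3),"roll",None if th is None else round((cur-th)/180,3),"j",s["joint_pos"].round(2))
E
python3 -m pendant '[[1,[-0.79,-1,0],0.438],[1,[-0.79,-1,0],0.438],[1,[-0.79,-1,0],0.438],[1,[-0.79,-1,0],0.438],[1,[-0.79,-1,0],0.438],[1,[-0.79,-1,0],0.438],[1,[-0.79,-1,0],0.438],[1,[-0.79,-1,0],0.438],[1,[-0.79,-1,0],0.438],[1,[-0.79,-1,0],0.438]]'
python3 -c "
from h import *;go(.482,-.296,.23,-11.7)"
```

```text
time: 1.1
tool_pos: [0.2828, 0.4286, 0.2307]
tool_rot: [0.0, 0.775, 0.631, -0.001]
contact_force: [-0.1, 0.2, -0.2]
gripper_width: 1.002
grasp_force: 0.0
t 1.1 pos [0.2828 0.4286 0.2307] th -11.69 axis z [-0.001 -0.001 -1.   ] F [-0.1  0.2 -0.2] w 1.002 grip 0.0
shift [-5.576  2.85   0.01 ] roll 0.0 j [ 0.84 -0.22  1.87  0.    1.49  1.05]
```

```bash

python3 -m pendant '[[1,[-0.93,0.475,0],0],[1,[-0.93,0.475,0],0],[1,[-0.93,0.475,0],0]]' >/dev/null
python3 -m pendant '[[1,[-0.93,0.475,0],0],[1,[-0.93,0.475,0],0],[1,[-0.93,0.475,0],0]]' >/dev/null
python3 -m pendant '[[1,[-0.93,0.475,0],0],[1,[-0.93,0.475,0],0],[1,[-0.93,0.475,0],0]]' | head -2
python3 -m pendant '[[1,[-0.93,0.475,0],0],[1,[-0.93,0.475,0],0],[1,[-0.93,0.475,0],0]]' >/dev/null
python3 -m pendant '[[1,[-0.93,0.475,0],0],[1,[-0.93,0.475,0],0],[1,[-0.93,0.475,0],0]]' >/dev/null
python3 -m pendant '[[1,[-0.93,0.475,0],0],[1,[-0.93,0.475,0],0],[1,[-0.93,0.475,0],0],[1,[-0.93,0.475,0],0],[1,[-0.93,0.475,0],0]]' >/dev/null
python3 -c "
from h import *;go(.482,-.296,.12,-11.7)"
```

```text
time: 2.0
tool_pos: [0.3832, 0.0636, 0.2312]
t 3.1 pos [ 0.4827 -0.2959  0.2307] th -11.59 axis z [-0.001  0.001 -1.   ] F [0.5 0.5 0.1] w 1.0 grip 0.0
shift [-0.003 -0.004  0.922] roll 0.001 j [-0.68 -0.09  1.75  0.    1.48 -0.48]
```

```bash

python3 -m pendant '[[1,[0,0,0.9],0],[1,[0,0,0.9],0],[1,[0,0,0.9],0],[1,[0,0,0.9],0]]' >/dev/null
python3 -m pendant '[[1,[0,0,0.25],0],[1,[0,0,0.49],0],[1,[0,0,0.49],0],[1,[0,0,0.49],0]]'
python3 -c "
from h import *;f=grab('top','g1t');s=grab('side','g1s');cv2.imwrite('pics/g1.png',np.hstack([crop(f,390,200,100,75,4),crop(s,325,240,100,75,4)]));go(.482,-.296,.064,-11.7)"
```

```text
time: 3.9
tool_pos: [0.4843, -0.2967, 0.0672]
tool_rot: [0.002, 0.775, 0.632, 0.0]
contact_force: [-0.5, 0.3, 0.9]
gripper_width: 0.999
grasp_force: 0.0
t 4.0 pos [ 0.4849 -0.2973  0.0681] th -11.61 axis z [ 0.004 -0.003 -1.   ] F [ 0.5 -0.2 -0.8] w 1.0 grip 0.0
shift [ 0.006 -0.026  0.034] roll 0.001 j [-0.68  0.07  1.88  0.    1.18 -0.48]
```

View pics/g1.png

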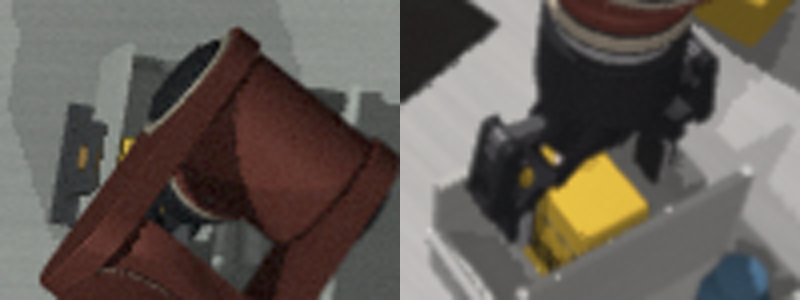

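In the side view the open fingers straddle the shell inside the compartment, near finger at (505,170) and far finger at (655,140), with clearance to the walls. Closing now.

```bash

python3 -m pendant '[[0,[0,0,0],0],[0,[0,0,0],0],[0,[0,0,0],0],[0,[0,0,0],0],[0,[0,0,0],0],[0,[0,0,0],0],[0,[0,0,0],0],[0,[0,0,0],0]]'
python3 -m pendant '[[0,[0,0,-0.05],0],[0,[0,0,-0.3],0],[0,[0,0,-0.6],0],[0,[0,0,-0.9],0],[0,[0,0,-0.9],0]]'
python3 -c "
from h import *;go(.525,-.061,.17,-11.7)"
```

```text
time: 4.8
tool_pos: [0.4836, -0.2965, 0.0657]
tool_rot: [0.001, 0.775, 0.632, 0.0]
contact_force: [-0.7, -0.2, 5.5]
gripper_width: 0.534
grasp_force: 61.2
time: 5.3
tool_pos: [0.4856, -0.298, 0.179]
tool_rot: [0.005, 0.775, 0.632, 0.001]
contact_force: [1.1, 0.1, 0.2]
gripper_width: 0.534
grasp_force: 61.0
t 5.3 pos [ 0.4856 -0.298   0.179 ] th -11.63 axis z [ 0.008 -0.007 -1.   ] F [1.1 0.1 0.2] w 0.534 grip 61.0
shift [ 2.001 -0.077  0.064] roll 0.0 j [-0.68 -0.05  1.8   0.    1.38 -0.48]
```

```bash

python3 -m pendant '[[0,[0.4,-0.02,0],0],[0,[0.8,-0.04,0],0],[0,[1,-0.04,0],0],[0,[1,-0.04,0],0]]' >/dev/null
python3 -m pendant '[[0,[0.4,-0.02,0],0],[0,[0.7,-0.04,0],0],[0,[1,-0.04,0],0],[0,[1,-0.04,0],0],[0,[1,-0.04,0],0],[0,[1,-0.04,0],0]]' |head -2
python3 -m pendant '[[0,[0,0,0.35],0],[0,[0,0,0.65],0],[0,[0,0,0.9],0],[0,[0,0,1],0],[0,[0,0,1],0],[0,[0,0,1],0]]'
python3 -c "
from h import *;s=grab('side','g2s');t=grab('top','g2t');cv2.imwrite('pics/g2.png',np.hstack([crop(s,270,190,100,75,4),crop(t,300,180,100,75,4)]));go(.525,-.061,.045,-11.7)"
```

```text
time: 6.3
tool_pos: [0.5216, -0.0601, 0.1719]
time: 6.9
tool_pos: [0.5229, -0.0599, 0.0538]
tool_rot: [0.001, 0.775, 0.631, 0.001]
contact_force: [0.0, -0.3, -0.0]
gripper_width: 0.529
grasp_force: 61.0
t 7.0 pos [ 0.5237 -0.0597  0.0548] th -11.66 axis z [ 0.004 -0.001 -1.   ] F [-0.1  0.1 -0.3] w 0.532 grip 61.0
shift [-0.008  0.012  0.082] roll 0.0 j [-0.25 -0.    1.98 -0.    1.16 -0.05]
```

View pics/g2.png

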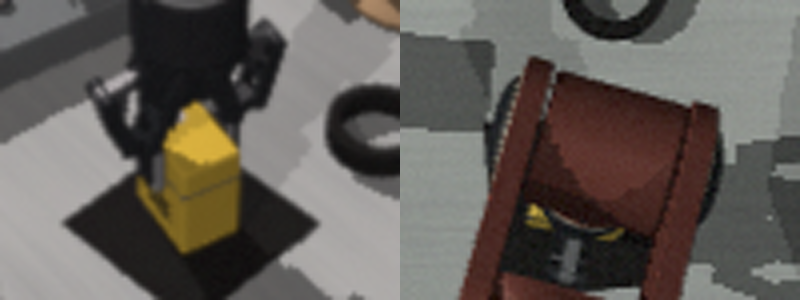

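The side view shows the shell held upright (bottom corner at 187,255) just above the mat, with open space around it. Lowering in small steps.

```bash

python3 -m pendant '[[0,[0,0,0.02],0],[0,[0,0,0.04],0],[0,[0,0,0.06],0],[0,[0,0,0.06],0],[0,[0,0,0.06],0]]'
python3 -m pendant '[[0,[0,0,0.01],0],[0,[0,0,0.02],0],[0,[0,0,0.02],0]]'
```

```text
time: 7.5
tool_pos: [0.5218, -0.0589, 0.0451]
tool_rot: [-0.0, 0.775, 0.632, -0.0]
contact_force: [0.1, 0.7, -1.4]
gripper_width: 0.534
grasp_force: 61.0
time: 7.8
tool_pos: [0.5223, -0.059, 0.0448]
tool_rot: [-0.0, 0.775, 0.632, -0.0]
contact_force: [-5.9, 2.4, 10.8]
gripper_width: 0.531
grasp_force: 62.0
```

```bash

python3 -m pendant '[[1,[0,0,0],0],[1,[0,0,0],0],[1,[0,0,0],0],[1,[0,0,0],0],[1,[0,0,0],0],[1,[0,0,-0.1],0],[1,[0,0,-0.5],0],[1,[0,0,-0.75],0],[1,[0,0,-0.75],0]]'
python3 -m pendant '[[1,[0,0,0],-0.5],[1,[0,0,0],-0.5],[1,[0,0,0],-0.5],[1,[0,0,0],-0.5],[1,[0,0,0],-0.5],[1,[0,0,0],-0.5],[1,[0,0,0],-0.5],[1,[0,0,0],-0.5],[1,[0,0,0],-0.5],[1,[0,0,0],-0.5]]' >/dev/null
python3 -m pendant '[[1,[0,0,0],-0.03],[1,[0,0,0],-0.03],[1,[0,0,0],-0.03]]' >/dev/null
python3 -c "
from h import *;s=grab('side','g3s');t=grab('top','g3t');cv2.imwrite('pics/g3.png',np.hstack([crop(s,270,190,100,75,4),crop(t,300,180,100,75,4)]));go(.522,-.059,.043,78.34)"
```

```text
time: 8.7
tool_pos: [0.5259, -0.0599, 0.14]
tool_rot: [0.005, 0.775, 0.632, 0.003]
contact_force: [0.5, -0.4, -0.5]
gripper_width: 0.998
grasp_force: 0.0
t 10.1 pos [ 0.5218 -0.059   0.1328] th 79.63 axis z [-0.  0. -1.] F [-0.6 -1.   0.7] w 1.0 grip 0.0
shift [-0.002 -0.     0.748] roll 0.007 j [-0.25 -0.1   1.94  0.    1.31 -1.64]
```

View pics/g3.png

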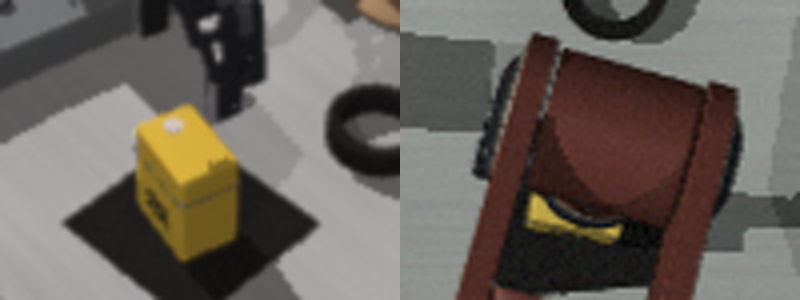

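The shell stands upright and clear on the mat, with its top corners in the side crop at about (188,103), (240,160), (190,188) and (137,140).

```bash
python3 -c "
from h import *;s=load('g3s')
P=plane(s,[(270+(u+.5)/4-.5,190+(v+.5)/4-.5) for u,v in((188,103),(240,160),(190,188),(137,140))],.083);print(P.round(4),P.mean(0))"
```

```text
[[ 0.5467 -0.0316  0.083 ]
 [ 0.5384 -0.0954  0.083 ]
 [ 0.4966 -0.0936  0.083 ]
 [ 0.4971 -0.0373  0.083 ]] [ 0.51969655 -0.06446419  0.083     ]
```

```bash

python3 -m pendant '[[1,[0,-0.025,0],0.007],[1,[0,-0.025,0.2],0.007],[1,[0,-0.025,0.5],0.007],[1,[0,-0.025,0.7],0.007],[1,[0,-0.025,0.8],0.007],[1,[0,-0.025,0.8],0.007],[1,[0,-0.025,0.8],0.007]]'
python3 -m pendant '[[0,[0,0,0],0],[0,[0,0,0],0],[0,[0,0,0],0],[0,[0,0,0],0],[0,[0,0,0],0],[0,[0,0,0],0],[0,[0,0,0],0]]'
python3 -m pendant '[[0,[0,0,-0.05],0],[0,[0,0,-0.3],0],[0,[0,0,-0.6],0],[0,[0,0,-0.9],0],[0,[0,0,-1],0],[0,[0,0,-1],0],[0,[0,0,-1],0]]'
```

```text
time: 10.8
tool_pos: [0.5222, -0.0622, 0.0379]
tool_rot: [0.001, 0.101, 0.995, -0.0]
contact_force: [-0.5, 0.8, 1.0]
gripper_width: 1.004
grasp_force: 0.0
time: 11.5
tool_pos: [0.5233, -0.0624, 0.0392]
tool_rot: [0.002, 0.101, 0.995, -0.0]
contact_force: [-0.1, -0.5, 5.8]
gripper_width: 0.768
grasp_force: 66.8
time: 12.2
tool_pos: [0.5204, -0.0617, 0.1551]
tool_rot: [-0.001, 0.101, 0.995, 0.0]
contact_force: [-0.9, 0.0, -1.0]
gripper_width: 0.764
grasp_force: 66.7
```

```bash
python3 - <<'E'
from h import *
C=np.array([.567,.2163])
for n in("top0","side0"):
  f=load(n);g=f["img"].min(2).astype(np.float32)
  for yaw in(-5.6,):
    c,s=np.cos(np.radians(yaw)),np.sin(np.radians(yaw));Q=np.array([[c,-s],[s,c]])
    ys=np.arange(-.076,.0781,.002)
    for rng in((.025,.05),(.06,.085)):
      xs=np.arange(*rng,.002)
      P=np.array([[*(C+Q@[x,y]),.12] for y in ys for x in xs]);p=proj(f,P).astype(np.float32)
      v=cv2.remap(g,p[:,0].reshape(-1,1),p[:,1].reshape(-1,1),1).reshape(len(ys),-1).mean(1)
      print(n,rng,[f"{int(round(y*1e3))}:{int(a)}" for y,a in zip(ys,v)])
E
```

```text
top0 (0.025, 0.05) ['-76:52', '-74:53', '-72:58', '-70:61', '-68:62', '-66:66', '-64:98', '-62:132', '-60:147', '-58:145', '-56:112', '-54:67', '-52:37', '-50:41', '-48:54', '-46:61', '-44:63', '-42:63', '-40:63', '-38:64', '-36:68', '-34:87', '-32:101', '-30:106', '-28:100', '-26:95', '-24:85', '-22:72', '-20:60', '-18:57', '-16:54', '-14:54', '-12:54', '-10:56', '-8:58', '-6:55', '-4:59', '-2:83', '0:112', '2:125', '4:123', '6:93', '8:52', '10:18', '12:8', '14:10', '16:9', '18:8', '20:7', '22:8', '24:8', '26:8', '28:9', '30:8', '32:8', '34:9', '36:6', '38:8', '40:21', '42:34', '44:42', '46:48', '48:51', '50:51', '52:52', '54:52', '56:53', '58:59', '60:83', '62:111', '64:125', '66:126', '68:113', '70:95', '72:76', '74:65', '76:59', '78:58']
top0 (0.06, 0.085) ['-76:54', '-74:55', '-72:60', '-70:63', '-68:63', '-66:67', '-64:94', '-62:129', '-60:145', '-58:144', '-56:114', '-54:70', '-52:40', '-50:40', '-48:55', '-46:61', '-44:63', '-42:64', '-40:64', '-38:64', '-36:64', '-34:64', '-32:64', '-30:63', '-28:63', '-26:64', '-24:63', '-22:63', '-20:62', '-18:61', '-16:60', '-14:60', '-12
[... 1268 characters left out ...]
6', '-64:133', '-62:145', '-60:147', '-58:132', '-56:105', '-54:79', '-52:62', '-50:55', '-48:55', '-46:57', '-44:58', '-42:58', '-40:58', '-38:59', '-36:59', '-34:59', '-32:59', '-30:59', '-28:59', '-26:59', '-24:59', '-22:58', '-20:58', '-18:57', '-16:56', '-14:57', '-12:59', '-10:64', '-8:72', '-6:85', '-4:99', '-2:114', '0:127', '2:136', '4:139', '6:136', '8:132', '10:128', '12:123', '14:120', '16:117', '18:114', '20:111', '22:108', '24:105', '26:102', '28:100', '30:98', '32:96', '34:93', '36:90', '38:87', '40:85', '42:82', '44:80', '46:78', '48:76', '50:76', '52:77', '54:82', '56:89', '58:99', '60:111', '62:119', '64:122', '66:117', '68:106', '70:92', '72:80', '74:72', '76:68', '78:67']
```

Wall bands in both views put the stand midline 1.9 mm to +y of my centre and confirm the yaw, so the bay centre is (0.624,0.2436). Raising and turning now.

```bash

python3 -m pendant '[[0,[0,0,-0.2],0.03],[0,[0,0,-0.4],0.07],[0,[0,0,-0.4],0.467],[0,[0,0,-0.4],0.467],[0,[0,0,-0.4],0.467],[0,[0,0,-0.4],0.467],[0,[0,0,-0.4],0.467],[0,[0,0,-0.4],0.467],[0,[0,0,-0.4],0.467],[0,[0,0,-0.4],0.467]]' >/dev/null
python3 -m pendant '[[0,[0,0,0],0.06],[0,[0,0,0],0.06],[0,[0,0,0],0.06],[0,[0,0,0],0.06]]' >/dev/null
python3 -c "
from h import *;go(.624,.2436,.2,-5.6)"
```

```text
t 13.6 pos [ 0.5204 -0.0617  0.2026] th -13.65 axis z [-0.004  0.001 -1.   ] F [-0.  -0.1 -0.1] w 0.767 grip 66.8
shift [2.676 0.238 0.021] roll -0.045 j [-0.26 -0.17  1.87 -0.    1.44 -0.02]
```

```bash

python3 -m pendant '[[0,[0.3,0.03,0],-0.045],[0,[0.6,0.06,0],-0.045],[0,[0.9,0.08,0],-0.045],[0,[0.9,0.08,0],-0.045],[0,[0.9,0.08,0],-0.045]]' >/dev/null
python3 -c "
from h import *;go(.624,.2436,.2,-5.6)"
```

```text
t 14.1 pos [0.5559 0.0412 0.2039] th -5.48 axis z [-0.002 -0.    -1.   ] F [-0.7  0.1 -1.7] w 0.767 grip 66.7
shift [1.733 0.403 0.031] roll 0.001 j [-0.06 -0.09  1.8  -0.    1.43  0.04]
```

```bash

python3 -m pendant '[[0,[0.3,0.07,0],0],[0,[0.6,0.14,0],0],[0,[0.87,0.2,0],0],[0,[0.87,0.2,0],0]]' >/dev/null
python3 -m pendant '[[0,[0.3,0.07,0],0],[0,[0.6,0.14,0],0],[0,[0.86,0.2,0],0],[0,[0.86,0.2,0],0],[0,[0.86,0.2,0],0],[0,[0.86,0.2,0],0],[0,[0.86,0.2,0],0]]' >/dev/null
python3 -c "
from h import *;go(.624,.2436,.168,-5.6)"
```

```text
t 15.2 pos [0.6243 0.241  0.2049] th -5.7 axis z [-0. -0. -1.] F [ 0.2 -0.6 -1.2] w 0.766 grip 66.9
shift [ 0.021 -0.004  0.307] roll -0.001 j [ 0.26  0.17  1.53 -0.    1.44  0.36]
```

```bash

python3 -m pendant '[[0,[0.021,-0.004,0.1],0],[0,[0.021,-0.004,0.25],0],[0,[0.021,-0.004,0.34],0],[0,[0.021,-0.004,0.34],0],[0,[0.021,-0.004,0.34],0]]' >/dev/null
python3 -c "
from h import *;go(.624,.2436,.0765,-5.6);s=grab('side','g4s');t=grab('top','g4t');cv2.imwrite('pics/g4.png',np.hstack([crop(s,225,110,100,100,4),crop(t,200,150,100,100,4)]))"
```

```text
t 15.7 pos [0.6237 0.2451 0.1629] th -5.6 axis z [-0.002 -0.    -1.   ] F [ 0.6  1.  -0.1] w 0.766 grip 66.9
shift [-0.012  0.005  0.72 ] roll 0.0 j [ 0.26  0.21  1.56 -0.    1.38  0.36]
```

View pics/g4.png

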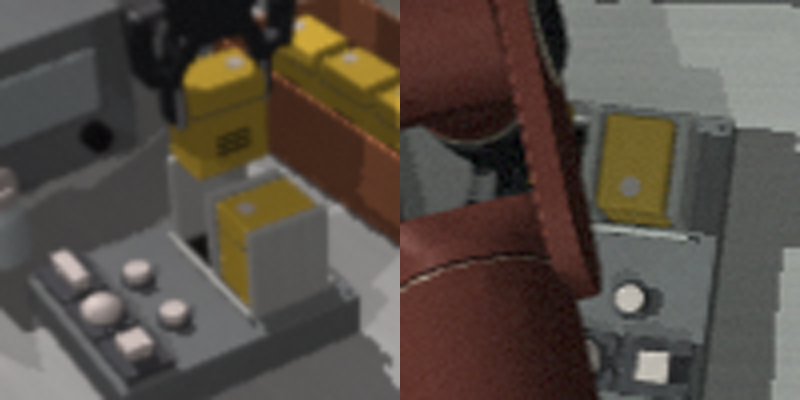

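The shell is held level just above the left bay: its near lower edge runs in the side crop from (207,177) to (270,150), above the mid wall. I'll check that edge numerically, then go down.

```bash
python3 -c "
from h import *;s=load('g4s')
for z in (.125,.128):
  P=plane(s,[(225+(u+.5)/4-.5,110+(v+.5)/4-.5) for u,v in((207,177),(270,150))],z)[:,:2]-[.567+.0002,.2163+.0019]
  c,k=np.cos(np.radians(5.6)),np.sin(np.radians(5.6));print((P@np.array([[c,k],[-k,c]])).round(4))"
python3 -m pendant '[[0,[-0.006,0,0.1],0],[0,[-0.006,0,0.2],0],[0,[-0.006,0,0.25],0],[0,[-0.006,0,0.25],0]]'
```

```text
[[0.031  0.0158]
 [0.0926 0.021 ]]
[[0.029  0.0119]
 [0.0903 0.0171]]
time: 16.2
tool_pos: [0.6228, 0.2441, 0.1316]
tool_rot: [-0.001, 0.741, 0.672, -0.002]
contact_force: [-0.6, -0.1, -1.1]
gripper_width: 0.767
grasp_force: 66.9
```

No contact with the bottom 24 mm below the wall tops, so it is in the channel. Continuing gently.

```bash

python3 -m pendant '[[0,[0,0,0.08],0],[0,[0,0,0.16],0],[0,[0,0,0.24],0],[0,[0,0,0.32],0],[0,[0,0,0.32],0]]'
python3 -m pendant '[[0,[0,0,0.03],0],[0,[0,0,0.06],0],[0,[0,0,0.08],0],[0,[0,0,0.08],0],[0,[0,0,0.08],0]]'
```

```text
time: 16.7
tool_pos: [0.6227, 0.2441, 0.0931]
tool_rot: [-0.001, 0.741, 0.672, -0.002]
contact_force: [-0.5, -0.6, -0.4]
gripper_width: 0.765
grasp_force: 66.9
time: 17.2
tool_pos: [0.6242, 0.2445, 0.0863]
tool_rot: [0.0, 0.741, 0.672, 0.0]
contact_force: [-0.3, -0.5, -0.7]
gripper_width: 0.766
grasp_force: 66.9
```

```bash

python3 -m pendant '[[0,[0,0,0.02],0],[0,[0,0,0.04],0],[0,[0,0,0.05],0],[0,[0,0,0.05],0],[0,[0,0,0.05],0]]'
python3 -m pendant '[[0,[0,0,0.015],0],[0,[0,0,0.03],0],[0,[0,0,0.03],0],[0,[0,0,0.03],0]]'
```

```text
time: 17.7
tool_pos: [0.6241, 0.2445, 0.08]
tool_rot: [-0.0, 0.741, 0.672, -0.0]
contact_force: [-0.0, -0.1, -1.2]
gripper_width: 0.766
grasp_force: 66.9
time: 18.1
tool_pos: [0.624, 0.2445, 0.0764]
tool_rot: [-0.0, 0.741, 0.672, -0.0]
contact_force: [-0.8, -0.8, -0.4]
gripper_width: 0.765
grasp_force: 67.1
```

```bash

python3 -m pendant '[[0,[0,0,0.01],0],[0,[0,0,0.015],0],[0,[0,0,0.015],0]]'
python3 -m pendant '[[0,[0,0,0.01],0],[0,[0,0,0.012],0],[0,[0,0,0.012],0]]'
```

```text
time: 18.4
tool_pos: [0.6242, 0.2446, 0.0762]
tool_rot: [-0.0, 0.741, 0.672, -0.0]
contact_force: [-4.8, -0.5, 4.1]
gripper_width: 0.766
grasp_force: 67.5
time: 18.7
tool_pos: [0.6242, 0.2447, 0.0762]
tool_rot: [-0.0, 0.741, 0.672, -0.0]
contact_force: [-6.9, -1.1, 10.8]
gripper_width: 0.765
grasp_force: 68.1
```

The shell seats at TCP z 0.0762 against 0.0765 expected, so it is fully home. Releasing, backing up and checking.

```bash

python3 -m pendant '[[1,[0,0,0],0],[1,[0,0,0],0],[1,[0,0,0],0],[1,[0,0,0],0],[1,[0,0,-0.05],0],[1,[0,0,-0.2],0],[1,[0,0,-0.5],0],[1,[0,0,-0.9],0],[1,[0,0,-0.9],0]]'
python3 -c "
from h import *;s=grab('side','g5s');cv2.imwrite('pics/g5.png',crop(s,225,110,100,100,4));go(.538,.2523,.15,84.4)"
```

```text
time: 19.6
tool_pos: [0.629, 0.2459, 0.193]
tool_rot: [0.004, 0.741, 0.672, 0.008]
contact_force: [0.3, 1.2, -0.5]
gripper_width: 1.005
grasp_force: 0.0
t 19.65 pos [0.6275 0.2455 0.1893] th -5.6 axis z [ 0.012  0.003 -1.   ] F [-0.1 -1.4 -0.3] w 0.997 grip 0.0
shift [-0.017 -0.751  0.319] roll -0.5 j [0.26 0.18 1.54 0.   1.4  0.36]
```

View pics/g5.png

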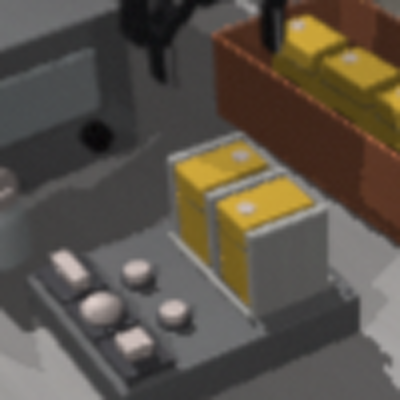

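The side view shows the new shell fully down and level with the resident, tops at (222,165) and (268,200). Next come the keys: close, turn and move over the left key.

```bash

python3 -m pendant '[[0,[-0.02,-0.76,0],-0.5],[0,[-0.02,-0.76,0],-0.5],[0,[-0.02,-0.76,0],-0.5],[0,[-0.02,-0.76,0],-0.5],[0,[-0.02,-0.76,0],-0.5],[0,[-0.02,-0.76,0],-0.5],[0,[-0.02,-0.76,0],-0.5],[0,[-0.02,-0.76,0],-0.5],[0,[-0.02,-0.76,0],-0.5],[0,[-0.02,-0.76,0],-0.5]]' >/dev/null
python3 -m pendant '[[0,[0,0,0],-0.026],[0,[0,0,0],-0.026],[0,[0,0,0],-0.026],[0,[0,0,0],-0.026]]' >/dev/null
python3 -c "
from h import *;go(.537,.2525,.07,84.4)"
```

```text
t 21.05 pos [0.533  0.251  0.1813] th 84.95 axis z [-0. -0. -1.] F [-0.3  0.4  0.8] w 0.004 grip 0.0
shift [-0.032  0.016  0.927] roll 0.003 j [ 0.31  0.    1.75  0.    1.39 -1.17]
```

```bash

python3 -m pendant '[[0,[-0.032,0.016,0],0],[0,[-0.032,0.016,0.3],0],[0,[-0.032,0.016,0.6],0],[0,[-0.032,0.016,0.9],0],[0,[-0.032,0.016,0.9],0],[0,[-0.032,0.016,0.9],0]]'
python3 -c "
from h import *;go(.537,.2525,.047,84.4);s=grab('side','g6s');cv2.imwrite('pics/g6.png',crop(s,225,110,100,100,4))"
```

```text
time: 21.65
tool_pos: [0.537, 0.2526, 0.0732]
tool_rot: [-0.001, 0.044, 0.999, -0.0]
contact_force: [1.2, 0.8, 0.2]
gripper_width: 0.004
grasp_force: 0.0
t 21.65 pos [0.537  0.2526 0.0732] th 85.0 axis z [-0.001 -0.    -1.   ] F [1.2 0.8 0.2] w 0.004 grip 0.0
shift [-0.    -0.001  0.219] roll 0.003 j [ 0.31  0.13  1.81  0.    1.2  -1.17]
```

View pics/g6.png

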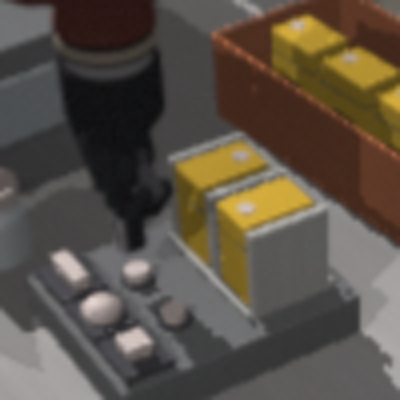

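The shut fingertips (135,248) are right above the left key (137,272). Pressing gradually.

```bash

python3 -m pendant '[[0,[0,0,0.08],0],[0,[0,0,0.15],0],[0,[0,0,0.15],0],[0,[0,0,0.18],0],[0,[0,0,0.2],0],[0,[0,0,0.2],0]]'
python3 -m pendant '[[0,[0,0,0.01],0],[0,[0,0,0.02],0],[0,[0,0,0.02],0],[0,[0,0,0.02],0]]'
```

```text
time: 22.3
tool_pos: [0.5374, 0.2527, 0.0496]
tool_rot: [0.0, 0.043, 0.999, 0.0]
contact_force: [-1.2, -0.0, 2.5]
gripper_width: 0.003
grasp_force: 1.1
time: 22.7
tool_pos: [0.5374, 0.2527, 0.0473]
tool_rot: [0.0, 0.043, 0.999, 0.0]
contact_force: [0.2, -0.4, 4.2]
gripper_width: 0.0
grasp_force: 1.8
```

```bash

python3 -m pendant '[[0,[0,0,0.01],0],[0,[0,0,0.02],0],[0,[0,0,0.02],0],[0,[0,0,0.02],0]]'
python3 -m pendant '[[0,[0,0,0.01],0],[0,[0,0,0.01],0],[0,[0,0,0.01],0]]'
```

```text
time: 23.1
tool_pos: [0.5375, 0.2527, 0.0459]
tool_rot: [0.0, 0.043, 0.999, 0.0]
contact_force: [-2.7, -0.7, 10.5]
gripper_width: 0.001
grasp_force: 5.1
time: 23.4
tool_pos: [0.5375, 0.2527, 0.0457]
tool_rot: [-0.0, 0.043, 0.999, -0.0]
contact_force: [-6.3, -2.5, 14.8]
gripper_width: -0.001
grasp_force: 7.8
```

The key bottomed at z 0.0457 with 14.8 N. Rising and moving on to the square key.

```bash

python3 -m pendant '[[0,[0,0,-0.1],0],[0,[0,0,-0.4],0],[0,[0,0,-0.4],0],[0,[0,0,-0.4],0]]'>/dev/null
python3 -c "
from h import *;go(.4840,.1708,.075,84.4)"
```

```text
t 23.8 pos [0.5374 0.2527 0.0918] th 85.02 axis z [ 0.001  0.    -1.   ] F [-0.2 -0.2 -0.5] w -0.002 grip 0.0
shift [ 0.384 -0.719  0.139] roll 0.003 j [ 0.31  0.1   1.8   0.    1.23 -1.17]
```

```bash

python3 -m pendant '[[0,[0.384,-0.719,0],0],[0,[0.384,-0.719,0],0],[0,[0.384,-0.719,0],0],[0,[0.384,-0.719,0],0],[0,[0.384,-0.719,0.12],0],[0,[0.384,-0.719,0.12],0],[0,[0.384,-0.719,0.12],0]]'
python3 -c "
from h import *;go(.4840,.1708,.0535,84.4);s=grab('side','g7s');cv2.imwrite('pics/g7.png',crop(s,225,110,100,100,4))"
```

```text
time: 24.5
tool_pos: [0.4835, 0.1711, 0.0758]
tool_rot: [-0.001, 0.043, 0.999, -0.0]
contact_force: [-1.2, -0.1, 0.1]
gripper_width: -0.0
grasp_force: 0.0
t 24.5 pos [0.4835 0.1711 0.0758] th 85.07 axis z [-0.002 -0.    -1.   ] F [-1.2 -0.1  0.1] w -0.0 grip 0.0
shift [-0.005 -0.002  0.186] roll 0.004 j [ 0.19 -0.06  2.    0.    1.21 -1.29]
```

View pics/g7.png

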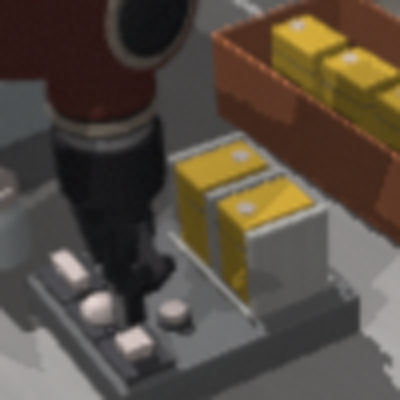

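The fingertips (132,322) are just above the square key (135,343), clear of the dome. Pressing.

```bash

python3 -m pendant '[[0,[0,0,0.08],0],[0,[0,0,0.14],0],[0,[0,0,0.16],0],[0,[0,0,0.18],0],[0,[0,0,0.19],0],[0,[0,0,0.19],0]]'
python3 -m pendant '[[0,[0,0,0.01],0],[0,[0,0,0.015],0],[0,[0,0,0.015],0],[0,[0,0,0.015],0]]'
```

```text
time: 25.15
tool_pos: [0.4834, 0.1707, 0.0542]
tool_rot: [-0.0, 0.043, 0.999, 0.0]
contact_force: [-3.3, 1.1, 4.5]
gripper_width: -0.002
grasp_force: 2.2
time: 25.55
tool_pos: [0.4836, 0.1707, 0.0538]
tool_rot: [-0.001, 0.043, 0.999, -0.0]
contact_force: [-7.0, -0.3, 12.6]
gripper_width: -0.0
grasp_force: 6.1
```

The square key is bottomed at z 0.0538 with 12.6 N. One more small push, then up high enough to pass over the dome.

```bash

python3 -m pendant '[[0,[0,0,0.005],0],[0,[0,0,0.005],0]]'|sed -n 2,4p
python3 -m pendant '[[0,[0,0,-0.1],0],[0,[0,0,-0.4],0],[0,[0,0,-0.4],0],[0,[0,0,-0.4],0]]'>/dev/null
python3 -c "
from h import *;go(.494,.280,.075,84.4)"
```

```text
tool_pos: [0.4836, 0.1708, 0.0537]
tool_rot: [-0.001, 0.043, 0.999, -0.0]
contact_force: [-9.4, -0.6, 15.3]
t 26.15 pos [0.4847 0.1707 0.1008] th 85.02 axis z [ 0.003  0.    -1.   ] F [-0.2  0.3 -0.2] w 0.001 grip 0.0
shift [0.002 0.914 0.215] roll 0.003 j [ 0.19 -0.1   1.99 -0.    1.25 -1.29]
```

```bash

python3 -m pendant '[[0,[0.002,0.914,0],0],[0,[0.002,0.914,0],0],[0,[0.002,0.914,0],0],[0,[0.002,0.914,0],0],[0,[0.002,0.914,0.2],0],[0,[0.002,0.914,0.2],0],[0,[0.002,0.914,0.2],0]]'
python3 -c "
from h import *;go(.494,.280,.0535,84.4);s=grab('side','g8s');cv2.imwrite('pics/g8.png',crop(s,225,110,100,100,4))"
```

```text
time: 26.85
tool_pos: [0.492, 0.2784, 0.0744]
tool_rot: [-0.001, 0.044, 0.999, -0.001]
contact_force: [0.8, 0.1, 0.5]
gripper_width: 0.003
grasp_force: 0.0
t 26.85 pos [0.492  0.2784 0.0744] th 84.95 axis z [-0.003 -0.001 -1.   ] F [0.8 0.1 0.5] w 0.003 grip 0.0
shift [-0.016  0.015  0.175] roll 0.003 j [ 0.38  0.06  1.88 -0.    1.2  -1.1 ]
```

View pics/g8.png

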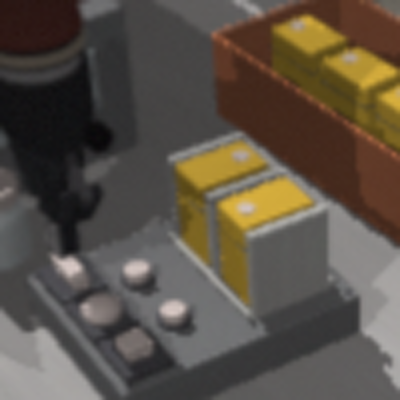

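The fingertips (67,250) are directly above the long bar key (68,268). Pressing.

```bash

python3 -m pendant '[[0,[-0.01,0.01,0.08],0],[0,[-0.01,0.01,0.13],0],[0,[-0.01,0.01,0.15],0],[0,[-0.01,0.01,0.17],0],[0,[-0.01,0.01,0.18],0],[0,[-0.01,0.01,0.18],0]]'
python3 -m pendant '[[0,[0,0,0.01],0],[0,[0,0,0.015],0],[0,[0,0,0.015],0],[0,[0,0,0.015],0]]'
```

```text
time: 27.5
tool_pos: [0.4944, 0.2808, 0.0544]
tool_rot: [0.0, 0.043, 0.999, -0.0]
contact_force: [-1.5, -3.0, 5.1]
gripper_width: -0.001
grasp_force: 2.1
time: 27.9
tool_pos: [0.4945, 0.2809, 0.0539]
tool_rot: [-0.0, 0.043, 0.999, -0.0]
contact_force: [-3.8, -4.9, 10.6]
gripper_width: 0.002
grasp_force: 5.5
```

```bash

python3 -m pendant '[[0,[0,0,0.01],0],[0,[0,0,0.01],0]]'|sed -n 2,4p
python3 -m pendant '[[0,[0,0,-0.1],0],[0,[0,0,-0.4],0],[0,[0,0,-0.8],0],[0,[0,0,-0.9],0],[0,[0,0,-0.9],0],[0,[0,0,-0.9],0],[0,[0,0,-0.9],0]]'
python3 -c "
from h import *;a=grab('side','g9s');b=load('side0')
def Y(f): 
  m=cv2.inRange(cv2.cvtColor(f['img'],cv2.COLOR_RGB2HSV),(20,120,70),(32,255,255));k,_,st,ce=cv2.connectedComponentsWithStats(m);return [(st[i].tolist(),ce[i].round(1).tolist()) for i in range(1,k) if st[i,4]>60]
print(Y(a));d=cv2.absdiff(a['img'],b['img']).max(2);print('bin2/collar/old diff',(d[295:350,395:425]>40).sum(),(d[205:250,345:430]>40).sum())"
```

```text
tool_pos: [0.4945, 0.2809, 0.0537]
tool_rot: [-0.0, 0.043, 0.999, -0.001]
contact_force: [-8.0, -5.3, 16.5]
time: 28.8
tool_pos: [0.4928, 0.2805, 0.1562]
tool_rot: [-0.002, 0.043, 0.999, -0.001]
contact_force: [-0.4, 0.3, 0.4]
gripper_width: 0.003
grasp_force: 0.0
[([293, 114, 62, 43, 1007], [321.5, 135.4]), ([269, 145, 23, 30, 268], [276.7, 156.6]), ([279, 154, 24, 32, 274], [287.7, 165.6]), ([394, 217, 34, 35, 743], [410.6, 233.5])]
bin2/collar/old diff 0 0
```

All three keys bottomed, the new shell sits beside the unmoved resident, and the bin's second compartment, the collar and the old shell show no change.

```bash
python3 -c "
from plant import manip;print(manip.job_done())"
```

```text
the job is handed in; nothing more can be done
None
```

I regripped the shell on the mat, set it fully home in the left bay, then pressed the left round, square and long bar keys fully down in that order; I handed the job in at about 29 s, and no result was returned.

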